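# Load the V-block vial fixture in order

### The job

Get the V-block fixture ready for the next label check: first take out the two dropper bottles left in it and stand both upright in the red tray. Then load the round vial carriers that are on the bench, each into the pocket whose chip has its colour, in the order of the dots from one to four (if a carrier is missing, its pocket stays empty), and push each one home so that it stands upright and centred, touching both faces of its V. When all of them are home, press the green start button right down and let go; leave the timer, the tape and the marker where they are.

Things in the scene. Friction and masses are not known exactly. Their poses are not given: they have to be found in the camera images.
- v_fixture: grey block fixed to the worktop, 70 mm deep (x), 342 wide (y), 24 high; four smooth (low-friction) upright 60 degree V pockets, no floor, flat-bottomed 40 mm deep, 67 wide at the mouth, centred at y = +126, +42, -42, -126 mm. Chips on top behind them with white dots: 1 yellow, 2 green, 3 purple, 4 blue. Origin: on the worktop, middle of the mouth face; +x into the pockets, y left, z up. Yaw varies.
- yellow_carrier: round yellow carrier: a weighted disc 46 mm in diameter and 26 mm high, with a vial fixed upright in its middle: vial body 29.2 mm in diameter up to 60 mm above the carrier's underside, narrower white cap, 69 mm tall in all, 0.2 kg together. Belongs in the one-dot pocket. Origin: centre of its underside, z up along its axis; yaw has no meaning. May be absent.
- green_carrier: round green carrier: a weighted disc 46 mm in diameter and 26 mm high, with a vial fixed upright in its middle: vial body 26.8 mm in diameter up to 55 mm above the carrier's underside, narrower white cap, 64 mm tall in all, 0.2 kg together. Belongs in the two-dot pocket. Origin: centre of its underside, z up along its axis; yaw has no meaning. May be absent.
- purple_carrier: round purple carrier: a weighted disc 46 mm in diameter and 26 mm high, with a vial fixed upright in its middle: vial body 30.4 mm in diameter up to 55 mm above the carrier's underside, narrower white cap, 64 mm tall in all, 0.2 kg together. Belongs in the three-dot pocket. Origin: centre of its underside, z up along its axis; yaw has no meaning. May be absent.
- blue_carrier: round blue carrier: a weighted disc 46 mm in diameter and 26 mm high, with a vial fixed upright in its middle: vial body 28.0 mm in diameter up to 58 mm above the carrier's underside, narrower white cap, 66 mm tall in all, 0.2 kg together. Belongs in the four-dot pocket. Origin: centre of its underside, z up along its axis; yaw has no meaning. May be absent.
- seat_1 (a point): where the centre of the underside of the yellow carrier lies when it touches both faces of the one-dot pocket (yellow chip): on the pocket's mid line, at worktop height, 12 mm inside the mouth plane, so that 11 mm of the carrier stands out of the mouth.
- seat_2 (a point): where the centre of the underside of the green carrier lies when it touches both faces of the two-dot pocket (green chip): on the pocket's mid line, at worktop height, 12 mm inside the mouth plane, so that 11 mm of the carrier stands out of the mouth.
- seat_3 (a point): where the centre of the underside of the purple carrier lies when it touches both faces of the three-dot pocket (purple chip): on the pocket's mid line, at worktop height, 12 mm inside the mouth plane, so that 11 mm of the carrier stands out of the mouth.
- seat_4 (a point): where the centre of the underside of the blue carrier lies when it touches both faces of the four-dot pocket (blue chip): on the pocket's mid line, at worktop height, 12 mm inside the mouth plane, so that 11 mm of the carrier stands out of the mouth.
- red_tray: shallow red tray fixed to the worktop, 150 mm (its x) by 220 mm (its y), rim 28 mm high, walls and floor 2 mm thick. Origin: centre of its underside.
- start_button (a joint): travel of the green start button (m): 0 up, 0.006 fully down; it springs back; fully down takes about 5 N.
- start_button_top (a point): centre of the top of the green button cap (32 mm across, 22 mm above the worktop when up), in a black round housing beside the four-dot end of the fixture, 214 mm to the right of its middle; press straight down.
- bench_timer: small white bench timer, 26 x 68 mm, 62 mm tall, a bystander. Origin: centre of its underside.
- tape_roll: flat roll of tan tape, 104 mm across, 25 mm high, a bystander. Origin: centre of its underside.
- dark_dropper: dark purple dropper bottle with a black bulb: body 29 mm in diameter up to 79 mm, bulb 21 mm in diameter above, 92 mm tall in all, 0.06 kg. Left over from the last run: it starts upright in the three-dot pocket. Origin: centre of its underside, z up.
- pink_dropper: pink dropper bottle with a blue band and a black bulb: body 29 mm in diameter up to 86 mm, narrower bulb above, 100 mm tall in all, 0.06 kg. Left over from the last run: it starts upright in the one-dot pocket. Origin: centre of its underside, z up.
- black_marker: felt marker, white barrel with a black cap, 13 x 124 mm, lying flat, a bystander. Origin: centre of its underside.

How it is judged:
By the outcome, as a careful person would: the job done as asked, in the order asked, and still so for the second after the job is handed in, with the robot touching nothing.
Of yellow_carrier, green_carrier, purple_carrier, blue_carrier only 3 to 4 are there at a start; the rules pass over those that are not, and their reading is None.
At some moment in a run one of yellow_carrier, green_carrier, purple_carrier, blue_carrier may be knocked a few centimetres aside while the robot is not near it.
It also fails if it takes over 210 s, if anything falls off the work surface, if the arm or the gripper's body presses on something with over 40 N, if the wrist force passes 120 N, or if a joint passes its speed limit or range.

### The arm

A 6-joint arm with a two-finger parallel gripper is mounted at the origin on the work surface; the furniture and walls round the work are solid. World frame = base frame: x ahead of the robot, y to its left, z up, the work surface at z = 0. Lengths are in m, angles in rad, forces in N, time in s.
With the tool pointing down it reaches from about 0.35 to 0.875 m from the base axis. Payload 15.5 kg.
Tool frame: the origin (TCP) lies on the centre line of the jaws, within the pads' length; the fingertips stand manip.tip_extent ahead of it and the grasp point (between the pads) is the TCP (manip.tip_extent is the distance from the TCP to the fingertips, in m); z points along the fingers, x is the direction in which the jaws open and shut, and the axes are right-handed (so a half turn about z gives the same grasp; the last joint's range is limited). The gripper opens to 85 mm and grips with 20 to 120 N. Pads are 22 mm wide; open, the fingers measure 114 mm over their backs; the gripper's body (76 mm by 85 mm) begins 54 mm behind the grasp point. The pads swing forward as they close: fully open they stand 13 mm farther back than shut.
Start: joints at [1.157, 0.494, 1.345, -0, 1.302, -0.096], TCP at [0.196, 0.594, 0.25] pointing down, gripper open.
Joint ranges: [-2.91, 2.91], [-0.82, 2.16], [0.22, 2.67], [-1.22, 4.37], [0.12, 2.79], [-3.08, 3.08]. Speed limits (rad/s): [1.89, 1.89, 2.57, 3.01, 3.01, 3.01].

### API

Orientations are given as a 3x3 rotation matrix whose columns are the frame's x, y, z axes.
In Python, from rig import manip, claw, viewer, monitor gives the robot as it stands. Calls block until the motion is done:
- manip.move_to(position, orientation): joint-space move of the TCP to a pose.
- manip.move_straight(position, attitude=None, vel=0.15, guard=None): straight line of the TCP; attitude=None keeps the orientation; vel is the mean speed in m/s. With guard (N) it stops when the force on the tool has changed by that much, and returns True; else False.
- manip.move_j(angles): joint-space move.
- claw.ungrasp() and claw.grasp(squeeze=None): open the fingers fully, or close them until they stop; squeeze is the grip in N (None keeps the last).
- manip.dwell(seconds).
- manip.ik(position, orientation): joint angles nearest the present ones, or None.
- viewer.read_camera(name): name is "scene" or "top"; returns the picture (480x640x3 uint8, red, green, blue); there is no depth.
- viewer.camera_model(name): a dict with "intrinsics" (3x3 intrinsics, pixels), "R" (3x3) and "t" (3): a world point X has camera coordinates R X + t. Camera axes: x right, y down, z forward; pixel columns grow to the right and rows downward; lengths in m; the calibration is good to about 2 mm. A picture is of the moment at which its call begins. camera_model takes no time and is no camera call.
A pose or a line that the arm cannot do raises manip.PlanningError and nothing moves.
- manip.hand_in(): hands the job in, once; it reports no verdict.
Readings, each from a call of its own:
- monitor.get_t(): time.
- monitor.get_joint_positions(): joint angles.
- monitor.get_qvel(): joint speeds.
- monitor.get_tau(): joint torques, N m.
- monitor.get_position(): TCP position.
- monitor.get_orientation(): TCP orientation.
- monitor.get_force(): force on the tool from outside, world axes, zero at the start.
- monitor.get_torque(): the same for the moment, N m.
- monitor.get_finger_gap(): opening from 0.0 (shut) to 1.0 (fully open).
Only numpy, scipy, OpenCV 4.12 (cv2) and the standard library are available. Lean on these libraries where they do the work, as an engineer would, in place of code of your own. Each camera call takes 0.05 s, during which the arm holds its last target. There are 200 camera calls.

## Working session

There is one attempt and no reset: what is moved stays moved. The work goes in short steps, each a Python script; the robot and the scene stay as the last script left them, time stands still between calls to the robot, and variables do not carry over. Pictures are saved under pics/ and viewed, about 12 in all and at most 16, crops included, and the job is handed in when it is done.

```bash
mkdir -p pics; ls
python3 - <<'E'
from rig import manip,viewer,monitor
import cv2,numpy as np
np.set_printoptions(precision=4,suppress=True)
for n in("scene","top"):
    im=viewer.read_camera(n); cv2.imwrite(f"pics/{n}0.png",im[:,:,::-1])
    c=viewer.camera_model(n); print(n,c["intrinsics"],c["R"],c["t"],-c["R"].T@c["t"])
print(manip.tip_extent,monitor.get_orientation(),monitor.get_t())
E
```

```text
pics
scene [[601.8496   0.     316.1725]
 [  0.     601.8496 226.8321]
 [  0.       0.       1.    ]] [[ 0.7721 -0.6355 -0.0015]
 [-0.4012 -0.4855 -0.7767]
 [ 0.4929  0.6003 -0.6298]] [-0.3645  0.2124  1.1705] [-0.2103 -0.8312  0.9017]
top [[577.6396   0.     304.8787]
 [  0.     577.6396 243.6347]
 [  0.       0.       1.    ]] [[ 0.0182 -0.9996  0.0213]
 [-0.9932 -0.0205 -0.1147]
 [ 0.1151 -0.0191 -0.9932]] [-0.0422  0.4518  1.619 ] [ 0.2632 -0.0021  1.6607]
0.019 [[ 0.3134  0.9496 -0.0004]
 [ 0.9496 -0.3134 -0.001 ]
 [-0.001  -0.0001 -1.    ]] 0.1
```

View pics/top0.png

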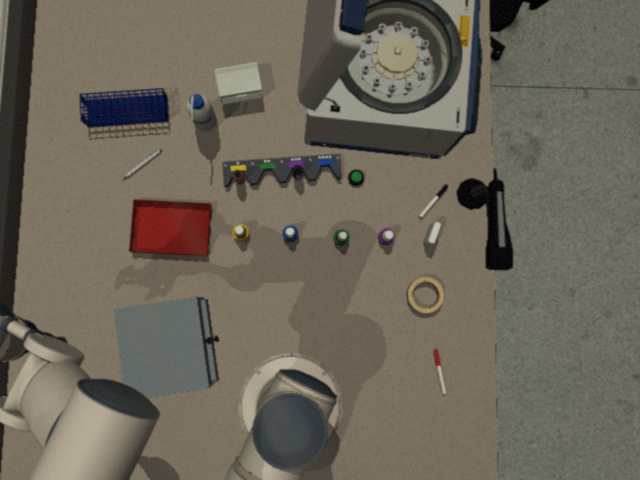

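View pics/scene0.png

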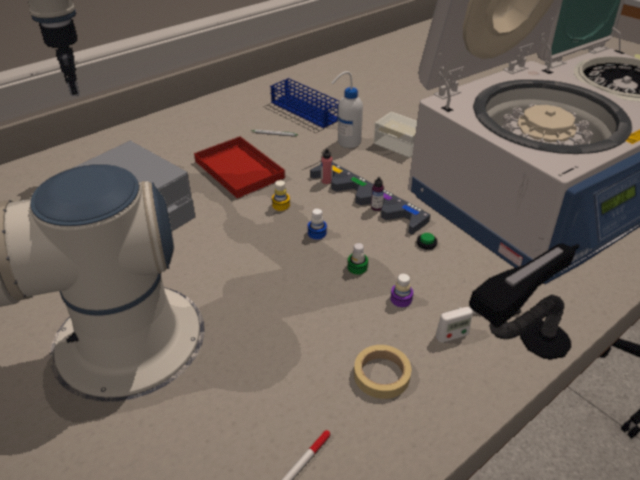

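The top view shows the tray at (171,229), the fixture from (225,172) to (340,165), and the button at (356,177). The carriers are yellow (241,232), blue (290,234), green (342,238) and purple (387,237), so all four are present. Next I'll segment them.

```bash
cat > h.py <<'E'
from rig import manip,claw,viewer,monitor
import cv2,numpy as np
np.set_printoptions(precision=4,suppress=True)
def ray(n,u,v,z):
    c=viewer.camera_model(n); o=-c["R"].T@c["t"]
    d=c["R"].T@np.linalg.solve(c["intrinsics"],[u,v,1.]); return o+d*(z-o[2])/d[2]
def proj(n,X):
    c=viewer.camera_model(n); p=c["intrinsics"]@(c["R"]@np.asarray(X,float)+c["t"]); return p[:2]/p[2]
HUE=dict(yellow=(18,30),green=(50,75),purple=(132,155),blue=(108,124))
H=dict(yellow=.069,green=.064,purple=.064,blue=.066)
B=dict(yellow=.060,green=.055,purple=.055,blue=.058)
R=dict(yellow=.0146,green=.0134,purple=.0152,blue=.0140)
def mask(im,col,smin=110,vmin=40):
    h=cv2.cvtColor(im,cv2.COLOR_RGB2HSV); a,b=HUE[col]
    return cv2.inRange(h,(a,smin,vmin),(b,255,255))
def blobs(m,amin=15):
    n,_,s,c=cv2.connectedComponentsWithStats(m)
    return [(s[i,4],*c[i],*s[i,:4]) for i in range(1,n) if s[i,4]>=amin]
E
python3 - <<'E'
from h import *
t=viewer.read_camera("top");s=viewer.read_camera("scene")
for col in HUE:
    for n,im in(("top",t),("scene",s)):
        print(col,n,[tuple(np.round(b,1).tolist()) for b in blobs(mask(im,col))])
a=cv2.resize(t[145:265,120:400],None,fx=2.8,fy=2.8,interpolation=cv2.INTER_CUBIC)
b=cv2.resize(s[140:320,190:460],None,fx=2.9,fy=2.9,interpolation=cv2.INTER_CUBIC)
cv2.imwrite("pics/ta.png",a[:,:,::-1]);cv2.imwrite("pics/sa.png",b[:,:,::-1])
E
```

```text
yellow top [(313.0, 464.0, 29.9, 458.0, 15.0, 12.0, 33.0), (98.0, 237.7, 167.6, 230.0, 165.0, 17.0, 7.0), (149.0, 240.8, 232.9, 232.0, 224.0, 17.0, 17.0), (26.0, 427.1, 279.6, 421.0, 278.0, 13.0, 4.0), (32.0, 412.4, 304.1, 408.0, 296.0, 14.0, 16.0)]
yellow scene [(139.0, 633.5, 137.1, 625.0, 129.0, 15.0, 15.0), (60.0, 336.3, 169.3, 332.0, 165.0, 11.0, 9.0), (270.0, 280.5, 201.2, 271.0, 189.0, 19.0, 23.0), (50.0, 401.1, 357.0, 390.0, 348.0, 19.0, 20.0), (82.0, 358.6, 368.2, 355.0, 353.0, 9.0, 28.0), (17.0, 407.3, 371.6, 405.0, 368.0, 5.0, 9.0), (87.0, 378.8, 389.7, 368.0, 385.0, 22.0, 12.0), (64.0, 393.9, 390.5, 383.0, 384.0, 24.0, 13.0)]
green top [(80.0, 267.0, 165.7, 260.0, 163.0, 15.0, 7.0), (105.0, 356.1, 176.1, 351.0, 171.0, 11.0, 11.0), (44.0, 337.0, 236.8, 334.0, 230.0, 11.0, 14.0), (15.0, 347.1, 239.1, 345.0, 234.0, 4.0, 9.0)]
green scene [(65.0, 357.6, 181.2, 351.0, 177.0, 15.0, 9.0), (130.0, 426.9, 238.2, 420.0, 233.0, 15.0, 11.0), (208.0, 357.1, 266.4, 348.0, 256.0, 20.0, 18.0)]
purple top [(71.0, 296.0, 163.5, 289.0, 161.0, 15.0, 6.0), (61.0, 384.1, 238.7, 379.0, 229.0, 15.0, 16.0)]
purple scene [(30.0, 386.8, 196.8, 384.0, 194.0, 8.0, 6.0), (226.0, 400.9, 298.6, 391.0, 286.0, 22.0, 21.0)]
blue top [(388.0, 355.5, 13.9, 344.0, 0.0, 22.0, 31.0), (2126.0, 125.4, 110.2, 81.0, 91.0, 87.0, 36.0), (81.0, 197.7, 101.2, 193.0, 95.0, 10.0, 14.0), (95.0, 324.5, 161.8, 317.0, 159.0, 16.0, 7.0), (83.0, 290.1, 234.6, 283.0, 226.0, 15.0, 16.0)]
blue scene [(1196.0, 305.0, 107.0, 272.0, 80.0, 76.0, 47.0), (38.0, 350.6, 92.7, 345.0, 88.0, 12.0, 10.0), (86.0, 409.9, 209.6, 402.0, 205.0, 17.0, 10.0), (190.0, 316.4, 231.6, 308.0, 222.0, 18.0, 17.0)]
```

View pics/ta.png

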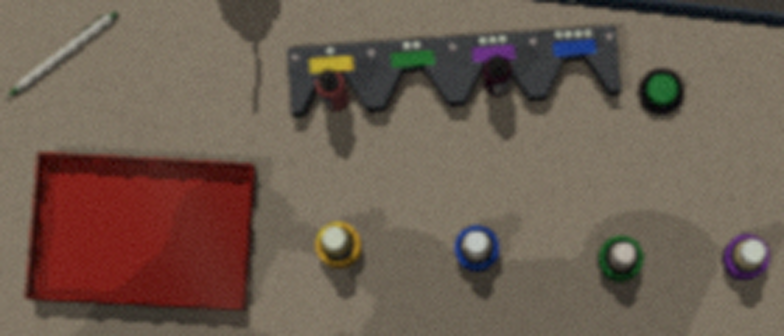

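View pics/sa.png

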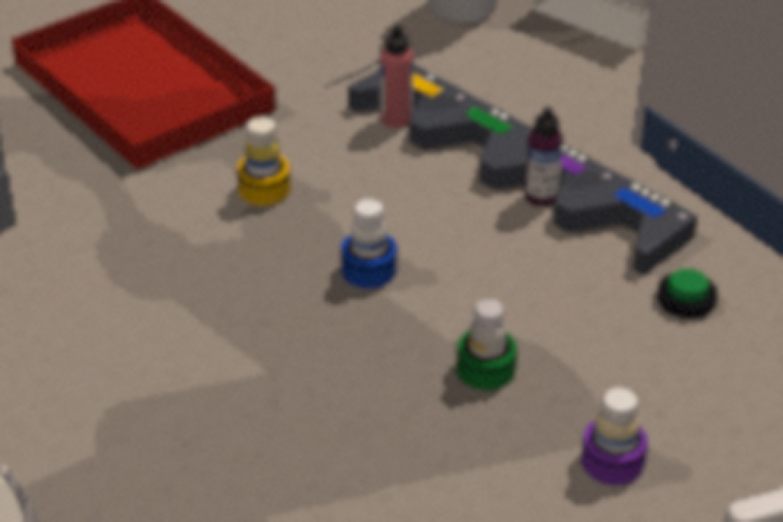

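The crops show the fixture mouth facing the robot, with the pink dropper in pocket 1 and the dark one in pocket 3. The carriers stand in a row in front of it. I'll fit the poses from the silhouettes and check them with an overlay.

```bash
cat >> h.py <<'E'
from scipy.optimize import least_squares,minimize
TH=np.linspace(0,2*np.pi,48,endpoint=False); CIR=np.c_[np.cos(TH),np.sin(TH)]
def projn(n,P):
    c=viewer.camera_model(n); p=(c["intrinsics"]@(c["R"]@np.asarray(P,float).T+c["t"][:,None])).T; return p[:,:2]/p[:,2:]
def disc_pts(x,y): 
    xy=CIR*.023+[x,y]; return np.r_[np.c_[xy,0*TH],np.c_[xy,0*TH+.026]]
def carrier(col,guess,imgs,win=14):
    """centre by matching the coloured disc's extents in both views to the model; guess is world xy"""
    obs=[]
    for n,im in imgs.items():
        g=proj(n,[*guess,.013]); m=mask(im,col,90,30); k=np.zeros_like(m)
        cv2.circle(k,tuple(int(round(v)) for v in g),win,255,-1)
        b=[q for q in blobs(m&k,3)]
        if not b: continue
        x0=min(q[3] for q in b)-.0;x1=max(q[3]+q[5] for q in b);y0=min(q[4] for q in b);y1=max(q[4]+q[6] for q in b)
        obs.append((n,x0-.5,x1-.5,y0-.5,y1-.5))
    def f(p):
        r=[]
        for n,x0,x1,y0,y1 in obs:
            q=projn(n,disc_pts(*p[:2])); a=q.min(0);b=q.max(0)
            r+=[(a[0]+b[0]-x0-x1)/2,b[1]-y1]+([a[1]-y0] if n=="top" else [])
        return r
    s=least_squares(f,guess); return s.x,np.array(s.fun)
FIX=[(0,171),(0,159.5)]
def fixpoly():
    P=[(0,171)]
    for c in(126,42,-42,-126): P+=[(0,c+33.5),(40,c+10.4),(40,c-10.4),(0,c-33.5)]
    P+=[(0,-171),(70,-171),(70,171)]
    return np.array(P)/1000
def fw(p,xy):
    c,s=np.cos(p[2]),np.sin(p[2]); return np.asarray(xy)@np.array([[c,s],[-s,c]])+p[:2]
E
cat > m1.py <<'E'
from h import *
import json
t=viewer.read_camera("top");s=viewer.read_camera("scene")
G={}
for col,uv in dict(yellow=(241,232),blue=(290,234),green=(342,238),purple=(387,237)).items():
    g=ray("top",*uv,.03)[:2]
    both=carrier(col,g,dict(top=t,scene=s)); a=carrier(col,g,dict(top=t)); b=carrier(col,g,dict(scene=s))
    print(col,both[0],both[1].round(1),"top",a[0],"scene",b[0]); G[col]=both[0].tolist()
ob=[((0,171),(226,185.4)),((0,-171),(340.4,177.9)),((0,84),(254.3,183.6)),((0,0),(283.6,181.4)),((0,-84),(311.8,179.3)),((70,171),(223.5,161.8)),((70,-171),(340.5,154.6))]
A=np.array([o[0] for o in ob])/1000; W=np.array([ray("top",*o[1],.024)[:2] for o in ob])
r=least_squares(lambda p:(fw(p,A)-W).ravel(),[.5,0,0]); p=r.x
print("fix corners",p,(r.fun*1000).round(1))
# refine: dark top face vs. surroundings, both views
gray={"top":cv2.GaussianBlur(cv2.cvtColor(t,cv2.COLOR_RGB2GRAY),(3,3),0),"scene":cv2.GaussianBlur(cv2.cvtColor(s,cv2.COLOR_RGB2GRAY),(3,3),0)}
pol=fixpoly()
g1=np.stack(np.meshgrid(np.arange(-.012,.083,.001),np.arange(-.185,.186,.001),indexing="ij"),-1)
d=np.array([cv2.pointPolygonTest(pol.astype(np.float32),(float(a),float(b)),True) for a,b in g1.reshape(-1,2)])
q=g1.reshape(-1,2); keep=(abs(d)<.006)&(abs(d)>.0005)
drop=np.zeros(len(q),bool)
for c in(.126,-.042): drop|=(abs(q[:,1]-c)<.032)&(q[:,0]<.06)
keep&=~drop; Q=q[keep];sg=np.sign(d[keep])
def cost(p,n="top"):
    uv=projn(n,np.c_[fw(p,Q),np.full(len(Q),.024)]).astype(np.float32)
    v=cv2.remap(gray[n],uv[:,:1],uv[:,1:],cv2.INTER_LINEAR)[:,0].astype(float)
    return (np.minimum(v,90)*sg).mean()
for n in("top",):
    z=minimize(lambda e:cost(p+e*np.array([.003,.003,.01]),n),[0,0,0],method="Nelder-Mead",options=dict(initial_simplex=[[0,0,0],[1,0,0],[0,1,0],[0,0,1]]))
    pr=p+z.x*np.array([.003,.003,.01]); print("refined",n,pr,z.fun)
for c,uv in zip((126,42,-42,-126),((237.7,167.6),(267,165.7),(296,163.5),(324.5,161.8))):
    X=ray("top",*uv,.025)[:2]; cc,ss=np.cos(pr[2]),np.sin(pr[2]); print("chip local mm",c,((X-pr[:2])@np.array([[cc,-ss],[ss,cc]])*1000).round(1))
bt=ray("top",356.1,176.1,.022)[:2]; bs=ray("scene",426.9,238.2,.02)[:2]; print("button",bt,bs,"model y",fw(pr,[(.035,-.214)]))
# droppers bulb tops from black bulbs: approximate with model seats
for n,c in(("pink",.126),("dark",-.042)): print(n,fw(pr,[(.0289,c)])[0])
h=cv2.cvtColor(t,cv2.COLOR_RGB2HSV); m=(cv2.inRange(h,(0,150,60),(6,255,255))|cv2.inRange(h,(174,150,60),(180,255,255)))
b=max(blobs(m)); print("tray",b, ray("top",b[1],b[2],.0)[:2]); 
for (u,v) in((131,200),(211,203),(130,252),(208,256)): print(ray("top",u,v,.028)[:2])
json.dump(dict(car=G,fix=pr.tolist(),btn=bt.tolist()),open("st.json","w"))
o=cv2.resize(t[145:275,110:400],None,fx=2.7,fy=2.7,interpolation=cv2.INTER_CUBIC); o2=cv2.resize(s[140:320,190:460],None,fx=2.9,fy=2.9,interpolation=cv2.INTER_CUBIC)
for im,n,off,k,nm in((o,"top",(110,145),2.7,"to"),(o2,"scene",(190,140),2.9,"so")):
    T=lambda P:np.round((projn(n,P)-off+.5)*k-.5).astype(np.int32)
    im=np.ascontiguousarray(im)
    cv2.polylines(im,[T(np.c_[fw(pr,pol),np.full(len(pol),.024)])],True,(0,255,255),1)
    for c in G.values(): cv2.polylines(im,[cv2.convexHull(T(disc_pts(*c)))],True,(255,255,255),1)
    for c in(.126,-.042):
        xy=CIR*.0145+fw(pr,[(.0289,c)]); cv2.polylines(im,[cv2.convexHull(T(np.r_[np.c_[xy,0*TH],np.c_[xy,0*TH+.08]]))],True,(0,255,0),1)
    cv2.imwrite(f"pics/{nm}.png",im[:,:,::-1])
E
python3 m1.py
```

```text
yellow [0.4828 0.1507] [ 0.3  0.4  0.3  0.3 -0.9] top [0.4837 0.1516] scene [0.4801 0.1482]
blue [0.4828 0.0102] [-0.2  0.4 -0.7 -0.1  0.5] top [0.4823 0.0096] scene [0.4841 0.0115]
green [ 0.4752 -0.1383] [-0.1  0.   0.   0.1  0.1] top [ 0.4753 -0.1386] scene [ 0.4752 -0.138 ]
purple [ 0.48   -0.2664] [-0.3  0.3 -0.7 -0.1  0.5] top [ 0.4794 -0.2671] scene [ 0.481  -0.2656]
fix corners [0.6317 0.0317 0.0885] [-0.2  5.4  0.4 -5.8  0.4 -0.1 -0.6  0.5 -1.2 -1.9  0.3  2.   1.  -0.1]
refined top [0.6248 0.0335 0.0531] -10.389438943894389
chip local mm 126 [ 51.7 128.5]
chip local mm 42 [54.8 43.9]
chip local mm -42 [ 58.8 -40.1]
chip local mm -126 [  61.5 -122.9]
button [ 0.6533 -0.1785] [ 0.6476 -0.1828] model y [[ 0.6711 -0.1784]]
pink [0.647  0.1608]
dark [ 0.6559 -0.0069]
tray (np.int32(3867), np.float64(170.91854150504267), np.float64(227.85828807861392), np.int32(130), np.int32(200), np.int32(81), np.int32(56)) [0.4934 0.354 ]
[0.5673 0.4649]
[0.5637 0.2372]
[0.4183 0.4598]
[0.4114 0.24  ]
```

View pics/to.png

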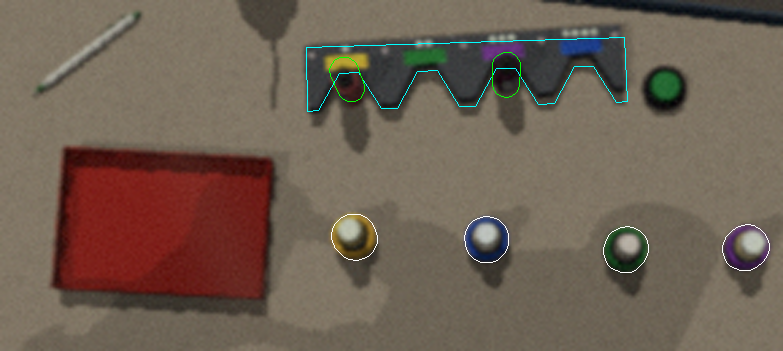

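View pics/so.png

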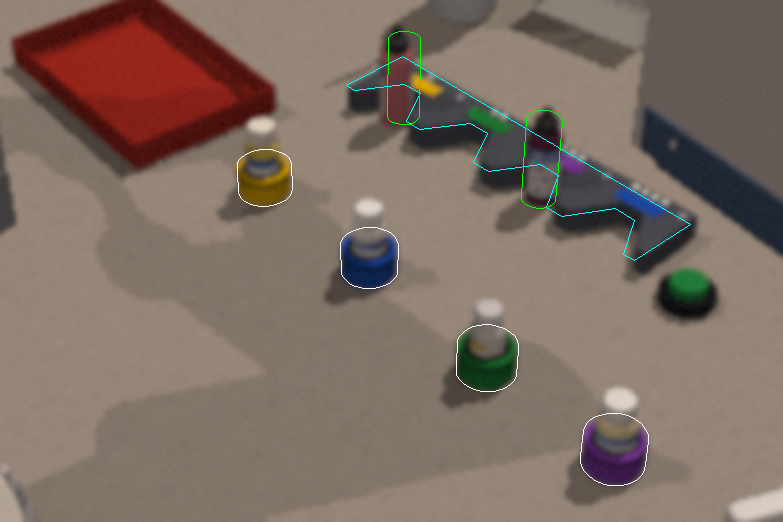

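The carrier overlays fit well. The fixture refinement was pulled off by the visible dark walls, with chips implying a yaw of about 0.09. I'll refit it as a prism silhouette using a colour ratio that shadows don't affect.

```bash
cat > m2.py <<'E'
from h import *
import json
st=json.load(open("st.json")); pol=fixpoly(); K=4
ims={n:np.mean([viewer.read_camera(n).astype(float) for _ in range(3)],0) for n in("top","scene")}
WIN=dict(top=(205,140,150,60),scene=(295,145,150,105))
obs,val={},{}
chips=[(c,x) for c in(.126,.042,-.042,-.126) for x in(.055,)]
for n,(x,y,w,h) in WIN.items():
    c=ims[n][y:y+h,x:x+w]; m=np.clip((1.25-(c[...,0]+3)/(c[...,2]+3))/.25,0,1); sat=c.max(-1)-c.min(-1)
    obs[n]=cv2.GaussianBlur(m,(0,0),.7)
def render(p,n):
    x,y,w,h=WIN[n]; m=np.zeros((h*K,w*K),np.uint8)
    a,b=[np.round((projn(n,np.c_[fw(p,pol),np.full(len(pol),z)])-(x,y)+.5)*K*16-8).astype(np.int32) for z in(0,.024)]
    cv2.fillPoly(m,[b],255,shift=4); N=len(pol)
    for i in range(N): cv2.fillConvexPoly(m,cv2.convexHull(np.array([a[i],a[(i+1)%N],b[i],b[(i+1)%N]])),255,shift=4)
    return cv2.GaussianBlur(cv2.resize(m,(w,h),interpolation=cv2.INTER_AREA)/255.,(0,0),.7)
p0=np.array([.629,.0325,.091])
for n,(x,y,w,h) in WIN.items():
    k=np.zeros((h,w),np.uint8)
    T=lambda P:np.round(projn(n,P)-(x,y)).astype(np.int32)
    cv2.fillPoly(k,[T(np.c_[fw(p0,np.array([(-.015,.19),(-.015,-.19),(.09,-.19),(.09,.19)])),np.full(4,.012)])],1)
    for c in(.126,-.042):
        xy=CIR*.019+fw(p0,[(.0289,c)]); cv2.fillConvexPoly(k,cv2.convexHull(T(np.r_[np.c_[xy,0*TH],np.c_[xy,0*TH+.1]])),0)
    for c in(.126,.042,-.042,-.126):
        cv2.fillConvexPoly(k,cv2.convexHull(T(np.c_[fw(p0,np.array([(.044,c+.025),(.044,c-.025),(.066,c-.025),(.066,c+.025)])),np.full(4,.025)])),0)
    cv2.circle(k,tuple(T(np.r_[st["btn"],.01][None])[0].tolist()),10,0,-1)
    val[n]=k.astype(bool)
S=np.array([.003,.003,.012])
def fit(ns):
    f=lambda e:sum(((render(p0+e*S,n)-obs[n])[val[n]]**2).mean() for n in ns)
    z=minimize(f,[0,0,0],method="Nelder-Mead",options=dict(initial_simplex=[[-1,-1,-1],[1.5,0,0],[0,1.5,0],[0,0,1.5]],xatol=.01,fatol=1e-6))
    return p0+z.x*S,z.fun
for ns in(["top"],["scene"],["top","scene"]): p,c=fit(ns); print(ns,p,c)
cc,ss=np.cos(p[2]),np.sin(p[2]); L=lambda X:((np.asarray(X)-p[:2])@np.array([[cc,-ss],[ss,cc]])*1000).round(1)
for q,a,b in zip((126,42,-42,-126),((237.7,167.6),(267,165.7),(296,163.5),(324.5,161.8)),((336.3,169.3),(357.6,181.2),(386.8,196.8),(409.9,209.6))): print("chip",q,L(ray("top",*a,.025)[:2]),L(ray("scene",*b,.025)[:2]))
print("btn local",L(st["btn"]),L(ray("scene",426.9,238.2,.02)[:2]))
st["fix"]=p.tolist(); json.dump(st,open("st.json","w"))
out=[]
for n,(x,y,w,h) in WIN.items():
    im=cv2.resize(ims[n][y:y+h,x:x+w].astype(np.uint8),None,fx=5,fy=5,interpolation=cv2.INTER_CUBIC)
    for z,cl in((0,(255,255,0)),(.024,(0,255,255))): cv2.polylines(im,[np.round((projn(n,np.c_[fw(p,pol),np.full(len(pol),z)])-(x,y)+.5)*5-.5).astype(np.int32)],True,cl,1)
    out.append(im)
o=np.vstack(out); o=cv2.resize(o,None,fx=.72,fy=.72); cv2.imwrite("pics/fx.png",o[:,:,::-1]); print(o.shape)
E
python3 m2.py
```

```text
['top'] [0.6335 0.0344 0.0945] 0.008986770018944334
['scene'] [0.632  0.0339 0.0929] 0.01348036558982036
['top', 'scene'] [0.6325 0.0339 0.095 ] 0.02508907074530279
chip 126 [ 49.4 126.5] [ 47.5 117.7]
chip 42 [48.9 41.8] [46.3 41.6]
chip -42 [ 49.4 -42.3] [ 47.1 -54.4]
chip -126 [  48.6 -125.1] [  46.3 -127. ]
btn local [   0.5 -213.5] [  -5.6 -217.2]
(594, 540, 3)
```

View pics/fx.png

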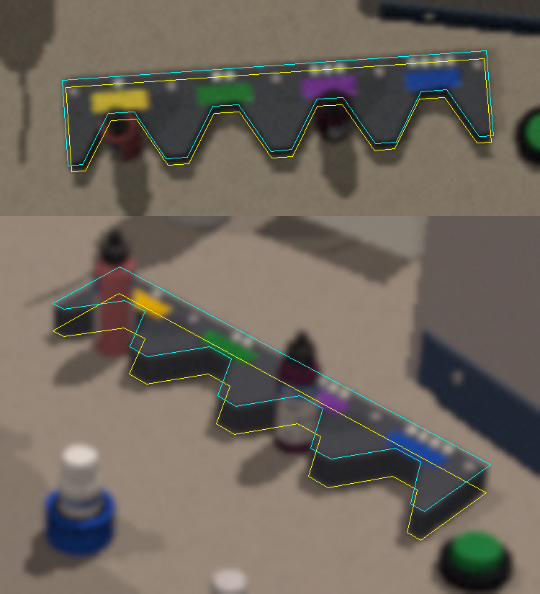

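The fit is good: the chips sit at ±126 and ±42 within 1 mm, and the button at local (0,−214). Now I'll move the droppers.

```bash
cat > act.py <<'E'
from h import *
import json
ST=json.load(open("st.json")); P=np.array(ST["fix"]); YAW=P[2]
fl=lambda x,y:fw(P,[(x,y)])[0]
loc=lambda X:((np.asarray(X)[:2]-P[:2])@np.array([[np.cos(YAW),-np.sin(YAW)],[np.sin(YAW),np.cos(YAW)]]))
def down(a):
    x=np.array([-np.sin(a),np.cos(a),0]); z=np.array([0,0,-1.]); return np.c_[x,np.cross(z,x),z]
def R(a=YAW):
    j=monitor.get_joint_positions(); best=None
    for k in(0,np.pi):
        q=manip.ik(monitor.get_position(),down(a+k))
        if q is not None and (best is None or abs(q[5])<best[0]): best=(abs(q[5]),down(a+k))
    return best[1]
Z=.2
def above(xy,a=YAW,z=Z):
    o=None
    for k in(0,np.pi):
        q=manip.ik([*xy,z],down(a+k))
        if q is not None and (o is None or abs(q[5])<abs(o[0][5])): o=(q,a+k)
    manip.move_to([*xy,z],down(o[1]))
def line(xy,z,v=.15,g=None): return manip.move_straight([*xy,z],vel=v,guard=g)
def pick(xy,z,grip=40,a=YAW):
    above(xy,a); line(xy,z,.2); claw.grasp(grip); g=monitor.get_finger_gap(); line(xy,Z,.2); print("gap mm",round(g*85,1),"after",round(monitor.get_finger_gap()*85,1)); 
def put(xy,z,a=YAW):
    above(xy,a); line(xy,z+.03,.25); line(xy,z,.05); claw.ungrasp(); line(xy,Z,.2)
E
python3 - <<'E'
from act import *
for n,uv,z in(("pink",(237.9,173.6),.097),("dark",(297.5,169.6),.09)): print(n,loc(ray("top",*uv,z)))
claw.ungrasp()
pick(fl(.027,.126),.055,35); put((.49,.39),.058)
print(monitor.get_t(),monitor.get_force())
cv2.imwrite("pics/d1.png",viewer.read_camera("scene")[90:390,180:580,::-1].repeat(2,0).repeat(2,1)[:600,:800])
E
```

```text
pink [0.0139 0.1214]
dark [ 0.0151 -0.0435]
gap mm 27.9 after 28.0
9.2417 [-0.7647  0.6206 -0.4666]
```

View pics/d1.png

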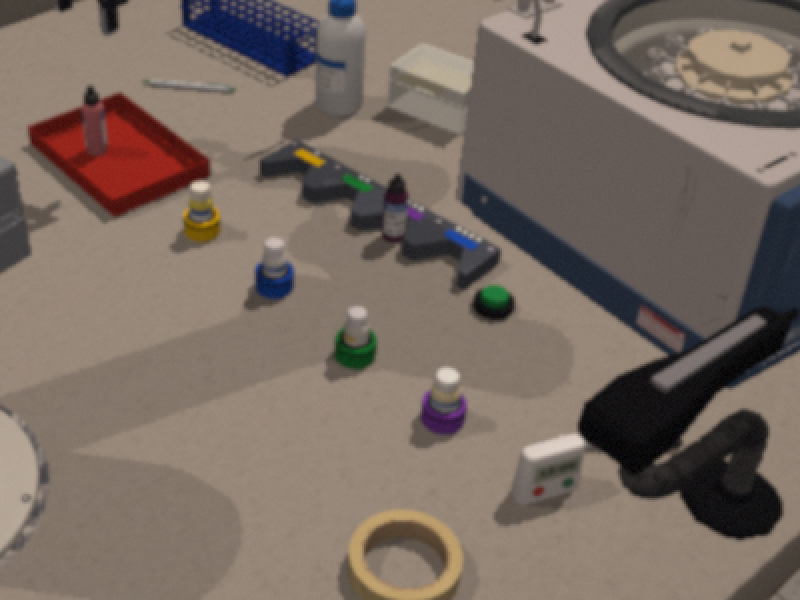

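The pink dropper is upright in the tray at (93,120). It sat shallower in its pocket than I assumed, so I'll grasp the dark one at local x = 0.016. Then yellow, re-measured just before the pick.

```bash
cat >> act.py <<'E'
SEAT=dict(yellow=.126,green=.042,purple=-.042,blue=-.126)
def seen(col,note=""):
    im={n:viewer.read_camera(n) for n in("top","scene")}; g=ST["car"][col]
    # coarse refind: largest blob of the colour in the bench region in front of the fixture (scene view)
    c=[]
    for b in blobs(mask(im["scene"],col,90,30),60):
        X=ray("scene",b[1],b[2]-0,.013)[:2]; l=loc(X)
        if l[0]<-.03 and .33<np.hypot(*X)<.85 and X[1]<.24 and abs(b[5]-20)<8: c.append((np.linalg.norm(X-g),X))
    g2=min(c,key=lambda q:q[0])[1] if c else np.array(g)
    r={k:carrier(col,g2,v) for k,v in dict(both=im,top={"top":im["top"]}).items()}
    print(col,"old",np.array(g),"coarse",g2,"fit",r["both"][0],r["both"][1].round(1),"top",r["top"][0]); return r["both"][0]
def load(col):
    xy=seen(col); z=.048; y=SEAT[col]
    assert np.linalg.norm(xy-ST["car"][col])<.08
    pick(xy,z,50)
    above(fl(-.035,y)); line(fl(-.035,y),z+.02,.25); line(fl(-.035,y),z+.0015,.06)
    st=line(fl(.007,y),z+.0015,.08,g=12); print("slide stopped",st,loc(monitor.get_position()))
    q=loc(monitor.get_position()); line(fl(*q),z+.0003,.02,g=8); claw.ungrasp(); line(fl(*q),.11,.2)
    claw.grasp(20); line(fl(-.055,y),.11,.2); line(fl(-.055,y),.03,.2)
    line(fl(-.036,y),.03,.06,g=6)
    f0=monitor.get_force(); st=line(fl(-.012,y),.03,.02,g=9)
    print("push stop",st,loc(monitor.get_position())*1000,monitor.get_force()-f0)
    line(fl(-.055,y),.03,.15); line(fl(-.055,y),.12,.25); claw.ungrasp(); print("t",monitor.get_t())
E
python3 - <<'E'
from act import *
pick(fl(.016,-.042),.052,35); put((.49,.31),.055)
load("yellow"); above((.45,.3),z=.25)
o=[]
for n,(x,y,w,h) in dict(scene=(190,120,270,200),top=(120,145,280,120)).items(): o.append(cv2.resize(viewer.read_camera(n)[y:y+h,x:x+w],(600,int(h*600/w)),interpolation=cv2.INTER_CUBIC))
o=np.vstack(o); cv2.imwrite("pics/y1.png",cv2.resize(o,None,fx=.85,fy=.85)[:,:,::-1])
E
```

```text
gap mm 28.2 after 27.9
yellow old [0.4828 0.1507] coarse [0.4824 0.1506] fit [0.4828 0.1507] [ 0.3  0.4  0.3  0.3 -0.9] top [0.4837 0.1516]
gap mm 27.9 after 27.9
slide stopped False [0.0065 0.126 ]
push stop True [-20.8463 126.0861] [ 1.5757 -0.5221 -0.065 ]
t 30.425
```

View pics/y1.png

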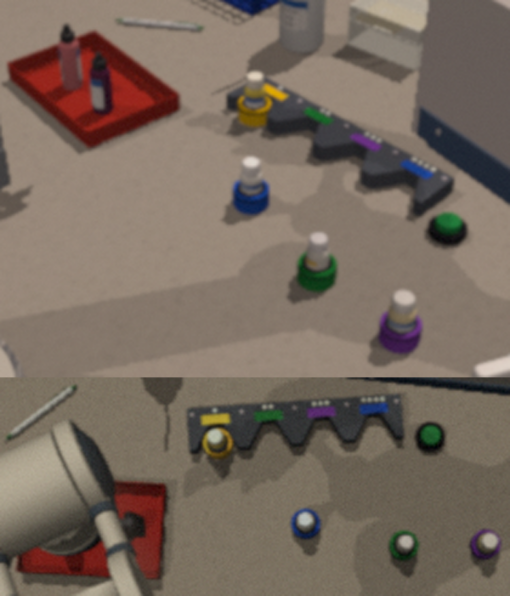

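Both droppers stand upright in the tray and yellow is in pocket 1. Blue has been knocked: it's now near scene pixel (323,221). I'll check yellow's seat numerically and load green.

```bash
cat >> act.py <<'E'
def seat_check(col):
    im={n:viewer.read_camera(n) for n in("top","scene")}; g=fl(.012,SEAT[col]); o=[]
    for k,v in dict(both=im,top={"top":im["top"]},scene={"scene":im["scene"]}).items(): o.append((k,(loc(carrier(col,g,v,12)[0])*1000-[12,SEAT[col]*1000]).round(1).tolist()))
    print("seat err mm",col,o)
E
python3 - <<'E'
from act import *
seat_check("yellow"); load("green"); above((.45,.2),z=.25); seat_check("yellow"); seat_check("green")
o=[]
for n,(x,y,w,h) in dict(scene=(290,130,170,120),top=(205,145,170,110)).items(): o.append(cv2.resize(viewer.read_camera(n)[y:y+h,x:x+w],(430,int(h*430/w)),interpolation=cv2.INTER_CUBIC))
cv2.imwrite("pics/g1.png",np.vstack(o)[:,:,::-1])
E
```

```text
seat err mm yellow [('both', [3.1, -0.8]), ('top', [4.8, -0.2]), ('scene', [-2.6, -4.2])]
green old [ 0.4752 -0.1383] coarse [ 0.4677 -0.1451] fit [ 0.4752 -0.1383] [-0.1  0.   0.   0.1  0.1] top [ 0.4753 -0.1386]
gap mm 25.3 after 25.4
slide stopped False [0.0065 0.042 ]
push stop True [-20.5745  42.1923] [-0.1072  0.1497 -0.8189]
t 44.8583
seat err mm yellow [('both', [4.1, -0.7]), ('top', [6.3, -0.3]), ('scene', [-2.6, -4.2])]
seat err mm green [('both', [4.6, 1.3]), ('top', [6.1, -0.6]), ('scene', [1.3, 2.0])]
```

View pics/g1.png

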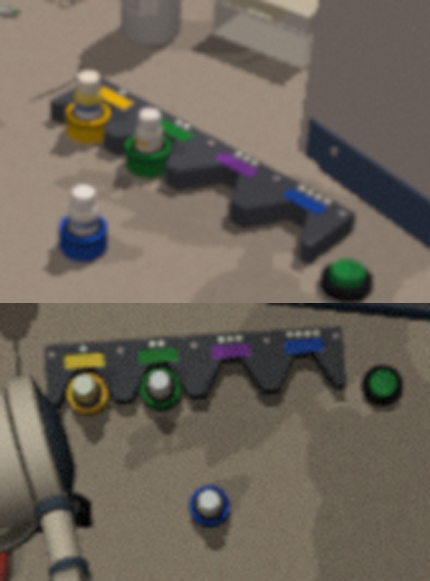

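Yellow and green look seated: both pushes stopped at local x of about −20.7 mm, within 0.3 mm of each other. The visual fit is contaminated by the chips of the same colour. Next are purple and blue.

Run:
```python
from act import *
load("purple"); above((.45,.2),z=.25); load("blue"); above((.42,.22),z=.3)
o=[]
for n,(x,y,w,h) in dict(scene=(290,130,170,120),top=(205,145,170,80)).items(): o.append(cv2.resize(viewer.read_camera(n)[y:y+h,x:x+w],(560,int(h*560/w)),interpolation=cv2.INTER_CUBIC))
o=np.vstack(o)[:,:,::-1]; print(o.shape); cv2.imwrite("pics/b1.png",cv2.resize(o,None,fx=.85,fy=.85))
```

```text
purple old [ 0.48   -0.2664] coarse [ 0.4709 -0.2739] fit [ 0.48   -0.2664] [-0.3  0.3 -0.7 -0.1  0.5] top [ 0.4794 -0.2671]
gap mm 28.8 after 28.7
slide stopped False [ 0.0065 -0.0419]
push stop True [-20.6463 -41.6998] [-0.6039  0.6155 -0.476 ]
t 61.075
blue old [0.4828 0.0102] coarse [0.4993 0.01  ] fit [0.5071 0.0184] [-0.4 -0.  -0.1  0.1  0.5] top [0.5069 0.0173]
gap mm 26.7 after 26.6
slide stopped False [ 0.0065 -0.1259]
push stop True [ -20.3651 -125.5566] [-0.1509 -0.9547 -0.74  ]
t 76.9167
(658, 560, 3)
```

View pics/b1.png

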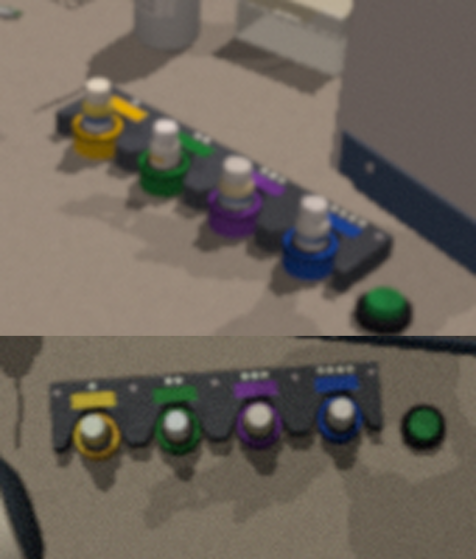

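All four are in their pockets. There's time for a firmer confirming push on each, plus a seat check with the chips masked.

```bash
cat >> act.py <<'E'
def check2(save=None):
    im={n:np.mean([viewer.read_camera(n).astype(float) for _ in range(2)],0).astype(np.uint8) for n in("top","scene")}
    for col,y in SEAT.items():
        jm={}
        for n in im:
            k=im[n].copy()
            q=projn(n,[[*fl(a,y+b),.025] for a,b in((.036,.026),(.036,-.026),(.065,-.026),(.065,.026))])
            if n=="top": cv2.fillConvexPoly(k,np.round(q).astype(np.int32),(0,0,0))
            else: # keep only the component nearest to the disc
                q=projn(n,[[*fl(a,y+b),.026] for a,b in((.032,.026),(.032,-.026),(.068,-.026),(.068,.026))]); cv2.fillConvexPoly(k,np.round(q).astype(np.int32),(0,0,0))
            jm[n]=k
        r=[carrier(col,fl(.012,y),v,13) for v in(jm,{"top":jm["top"]})]
        print(col,[((loc(a[0])-[.012,y])*1000).round(1).tolist() for a in r],r[0][1].round(1))
E
python3 - <<'E'
from act import *
claw.grasp(20)
for col,y in SEAT.items():
    above(fl(-.055,y),z=.13); line(fl(-.055,y),.03,.2); line(fl(-.03,y),.03,.08,g=6)
    st=line(fl(-.012,y),.03,.02,g=14); print(col,st,loc(monitor.get_position())*1000)
    line(fl(-.055,y),.03,.15); line(fl(-.055,y),.13,.25)
above((.42,.22),z=.3); print(monitor.get_t()); check2()
E
```

```text
yellow True [-19.3654 126.1929]
green True [-19.2708  42.2533]
purple True [-19.3781 -41.613 ]
blue True [ -19.3376 -125.6302]
97.4083
yellow [[0.2, 0.1], [0.3, 0.0]] [-0.   0.3 -0.2  0.1 -0.1]
green [[1.4, 0.9], [1.7, -0.3]] [-0.4  0.9 -0.6  0.4  0.2]
purple [[1.2, -0.1], [1.6, -0.5]] [-0.1  0.9 -0.6  0.2 -0.1]
blue [[1.3, 1.0], [1.5, 0.3]] [-0.2  0.9 -0.7  0.2  0. ]
```

All four hit hard stops within 0.1 mm of each other, and the visual seats agree within 1–2 mm. Now the button.

Run:
```python
from act import *
b=np.array(ST["btn"]); print(loc(b)*1000); b=(b+fl(0,-.214))/2
above(b,z=.12); line(b,.05,.15)
st=line(b,.026,.02,g=16); print(st,monitor.get_position(),monitor.get_force())
manip.dwell(.3); print(monitor.get_position(),monitor.get_force())
line(b,.12,.1); above((.42,.22),z=.3); claw.ungrasp(); manip.dwell(.5); print(monitor.get_t()); check2()
o=[]
for n,(x,y,w,h) in dict(scene=(190,120,300,230),top=(120,140,330,180)).items(): o.append(cv2.resize(viewer.read_camera(n)[y:y+h,x:x+w],(450,int(h*450/w)),interpolation=cv2.INTER_CUBIC))
cv2.imwrite("pics/end.png",np.vstack(o)[:,:,::-1])
```

```text
[   0.4834 -213.4647]
True [ 0.6532 -0.1789  0.0349] [-3.9098  0.1721 12.9971]
[ 0.6532 -0.1789  0.0349] [-4.0149  0.832  14.7478]
105.95
yellow [[-0.3, 0.0], [0.4, 1.5]] [ 0.5  0.5 -0.1 -0.  -1. ]
green [[1.4, 0.9], [1.7, -0.3]] [-0.4  0.9 -0.6  0.4  0.2]
purple [[1.2, -0.1], [1.6, -0.5]] [-0.1  0.9 -0.6  0.2 -0.1]
blue [[1.2, 0.3], [1.4, -1.2]] [-0.5  0.9 -0.6  0.4  0.2]
```

View pics/end.png

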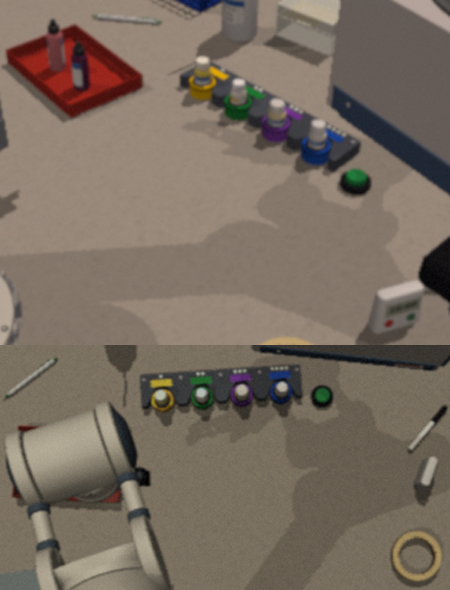

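The button bottomed at TCP z = 0.0349, about 6 mm of travel with 13–15 N held, and was let go. All four carriers are seated, the droppers are upright and the bystanders look unmoved, so I'm handing in.

```bash
python3 -c "
from rig import manip,monitor
manip.hand_in(); print(monitor.get_t())"
```

```text
the job is handed in; nothing more can be done
the job is handed in; nothing more can be done
```

I handed the job in at about 106 s of robot time, with everything done in the order asked; no verdict is reported.

- **Droppers:** both came out of the fixture first and stand upright in the red tray. I grasped the pink one about 13 mm off its centre, but it held and stood up fine.
- **Carriers:** all four were present and went in as yellow, green, purple, blue. Blue was knocked about 2.5 cm aside during the run, so I re-measured it before picking it up. I pushed each one home with closed fingers, then gave each a firmer confirming push.
- **Button:** it bottomed at about 6 mm of travel with 13–15 N held for 0.3 s, then was released.
- **Bystanders:** the timer, tape and marker look unmoved in the last pictures. I compared these by eye and did not measure them.

**Last checks:**
- **Confirming pushes:** they stopped within 0.1 mm of each other across the four pockets. They stopped 1.1–1.4 mm further in than the first pushes; I put that down to compliance at the higher force, but did not confirm it.
- **Camera fits:** using both cameras, the carriers are within 1.7 mm of their seats. Green, purple and blue read 1.2–1.4 mm deep, which is within the 2 mm calibration. Earlier fits showed errors of up to 6 mm because they picked up the coloured chips; masking the chips removed that.

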